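Nest the oil funnels on the drip pan

ROBOT

A 6-joint arm with a two-finger parallel gripper is mounted at the origin on the work surface. World frame = base frame: x ahead of the robot, y to its left, z up, the work surface at z = 0. Lengths are in m, angles in degrees, forces in N, time in s.
With the tool pointing down it reaches from about 0.3 to 0.75 m from the base axis. Payload 8.5 kg.
Tool frame: the origin (TCP) lies between the finger pads; the fingertips stand env.finger_overhang ahead of it and the grasp point (between the pads) lies 2 mm behind it (env.finger_overhang is the distance from the TCP to the fingertips, in m); z points along the fingers, y is the line along which they close (so a half turn about z gives the same grasp; the last joint's range is limited). The gripper opens to 85 mm and grips with 20 to 120 N. Pads are 22 mm wide; open, the fingers measure 114 mm over their backs; the gripper's body (76 mm by 85 mm) begins 54 mm behind the grasp point. The pads swing forward as they close: fully open they stand 13 mm farther back than shut.
Start: joints at [-78.054, 21.807, 74.336, -0, 83.858, -12.336], TCP at [0.226, -0.501, 0.248] pointing down, gripper open.
Joint ranges: [-178.18, 178.18], [-50.72, 133.34], [12.68, 142.11], [-81.47, 261.47], [9.98, 163.14], [-165.26, 165.26]. Speed limits (degrees/s): [136.94, 136.94, 180, 180, 180, 180].

INTERFACE

Orientations are given as a 3x3 rotation matrix whose columns are the frame's x, y, z axes.
In Python, from rig import env gives the robot as it stands. The module is installed in compiled form; this text tells all that it offers.
- The arm moves only by the tool jog_arm, never from a script. Its arguments are lists of equal length, an entry for each row: "hand": the finger opening in m, from 0 to 0.0854; "travel": the shift along the world's x, y, z in m, a list of three; "yaw": the turn about the world's z in rad. A call has exactly 5 rows; each row shifts and turns the commanded pose from where the row before left it; what a row does not reach is not made up. A row lasts 1/8 s, in which the tool goes at most 62.5 mm and 10.7 degrees, less where a joint would pass 70% of its speed; a pose out of reach is approached as far as the arm can. A call is refused whole if a number of a shift passes 0.0625 or a number of a turn 0.188, either way. A call with a gripper value outside its range is refused whole. The fingers move at their own pace and stop on an object; "grip_force" is the grip in N (left out, the last holds). Time passes only in rows, so rows that do not move let the fingers close, or fill a call up. It gives the time, the measured TCP pose, the force, the opening and the grip force at its end, in the units of the state.
- env.observe(): the state, without advancing time (a new reading comes with each control period).
- env.get_image(name): name is "scene" or "top"; returns the picture (384x512x3 uint8, red, green, blue); there is no depth.
- env.calibration(name): a dict with "fx", "fy", "cx", "cy" (pixels), "position" and "rotation" of the camera in the world. Camera axes: x right, y down, z forward; pixel columns grow to the right and rows downward; lengths in m; the calibration is good to about 2 mm. A picture is of the moment at which its call begins. calibration takes no time and is no camera call.
- env.close_job(): hands the job in; it is judged then, once.
The state is a dict: "time_s": time; "q": joint angles; "qvel": joint speeds; "joint_efforts": joint torques, N m; "position": TCP position; "tool_rot": TCP orientation; "ft_force": force on the tool from outside, world axes, zero at the start; "wrist_torque": the same for the moment, N m; "grip_width": finger opening in m; "gripper_force": force on a finger pad.
Only numpy, scipy, OpenCV 4.12 (cv2) and the standard library are available. Lean on these libraries where they do the work, as an engineer would, in place of code of your own. Each camera call takes 0.05 s, during which the arm holds its last target. There are 200 camera calls.

TASK

Clear the bench by nesting all four tin funnels, mouth down, on the round drip pan: the smallest first, in the middle of the pan, then each next larger one over it, the largest last, so that every funnel stands upright with its mouth flat on the pan's floor. Leave the bottle, the jar and the paint can where they are, and put nothing in the square tin.

Things in the scene. Friction and masses are not known exactly. Their poses are not given: they have to be found in the camera images.
- funnel_small_mid (a point): the smallest of four tinplate funnels, standing mouth down with its spout up: 54 mm tall, mouth 56 mm across outside, cone rising to the foot of the spout 24 mm above the mouth, spout 30 mm long, 17 mm across at its foot and 14 mm at its open tip; hollow and open at both ends, wall 2.5 mm. The point lies on its axis half-way up, 27 mm above the mouth's rim; z points up the spout. Round: yaw does not matter
- funnel_medium_mid (a point): the second smallest of four tinplate funnels, standing mouth down with its spout up: 76 mm tall, mouth 84 mm across outside, cone rising to the foot of the spout 46 mm above the mouth, spout 30 mm long, 28 mm across at its foot and 25 mm at its open tip; hollow and open at both ends, wall 2.5 mm. The point lies on its axis half-way up, 38 mm above the mouth's rim; z points up the spout. Round: yaw does not matter
- funnel_large_mid (a point): the second largest of four tinplate funnels, standing mouth down with its spout up: 98 mm tall, mouth 112 mm across outside, cone rising to the foot of the spout 68 mm above the mouth, spout 30 mm long, 40 mm across at its foot and 36 mm at its open tip; hollow and open at both ends, wall 2.5 mm. The point lies on its axis half-way up, 49 mm above the mouth's rim; z points up the spout. Round: yaw does not matter
- funnel_xlarge_mid (a point): the largest of four tinplate funnels, standing mouth down with its spout up: 120 mm tall, mouth 140 mm across outside, cone rising to the foot of the spout 90 mm above the mouth, spout 30 mm long, 52 mm across at its foot and 47 mm at its open tip; hollow and open at both ends, wall 2.5 mm. The point lies on its axis half-way up, 60 mm above the mouth's rim; z points up the spout. Round: yaw does not matter
- drip_pan: low round grey plastic drip pan, fixed to the bench: 176 mm across at the lip, 13 mm high, flat floor 3 mm thick and 164 mm across inside at floor level. Origin: centre of its underside, on the bench
- square_tin: square aluminium tin with loose hardware in it, fixed to the bench, 150 x 150 mm, 30 mm high; not for the funnels. Origin: centre of its underside
- spray_bottle: blue spray bottle with red head, 72 mm across, 212 mm tall, loose, to be left alone. Origin: centre of its underside
- jar: jar with steel cap, 66 mm across, 75 mm tall, loose, to be left alone. Origin: centre of its underside
- paint_can: can with brown label, 80 mm across, 110 mm tall, loose, to be left alone. Origin: centre of its underside

How it is judged:
By the outcome, as a careful person would: the job done as asked, in the order asked, and still so for the second after the job is handed in, with the robot touching nothing.
It also fails if it takes over 109 s, if anything falls off the work surface, if the arm or the gripper's body presses on something with over 40 N, if the wrist force passes 120 N, or if a joint passes its speed limit or range.

## Working session

There is one attempt and no reset: what is moved stays moved. The work goes in short steps, Python scripts to look and compute and a tool call to move; the robot and the scene stay as the last step left them, time stands still between calls to the robot, and variables do not carry over. Pictures are saved under pics/ and viewed, at most 14 in all, crops included, and the job is handed in when it is done.

Besides the shell and the picture viewer there is one more tool, called after "Request:" by a JSON object that holds its "api" and its "payload", one argument or row to a line. jog_arm: Moves the arm, as the interface text tells. Its arguments: {"type":"object","properties":{"hand":{"type":"array"},"travel":{"type":"array"},"yaw":{"type":"array"},"grip_force":{"type":"number"}},"required":["hand","travel","yaw"]}

```bash
mkdir -p pics
python3 - <<'E'
from rig import env
import cv2
for n in("top","scene"):
    cv2.imwrite(f"pics/{n}0.png",env.get_image(n)[:,:,::-1]); print(n,env.calibration(n))
print(env.finger_overhang, env.observe())
E
```

```text
top {'fx': 357.19368908531044, 'fy': 357.19368908531044, 'cx': 258.339945197581, 'cy': 190.55908187918251, 'position': array([ 0.46861446, -0.0074811 ,  1.10509154]), 'rotation': array([[-0.02051372, -0.99684956,  0.07661687],
       [-0.99971961,  0.01954543, -0.01336675],
       [ 0.01182713, -0.07686959, -0.99697101]])}
scene {'fx': 363.44130834975647, 'fy': 363.44130834975647, 'cx': 250.7894573572194, 'cy': 194.27779486907136, 'position': array([ 1.03366458, -0.54886663,  0.62734055]), 'rotation': array([[ 0.74555473,  0.3995362 , -0.53340319],
       [ 0.66635184, -0.46024031,  0.58664648],
       [-0.01110714, -0.79281125, -0.60936602]])}
0.017 {'time_s': 0.1, 'q': array([-7.80554587e+01,  2.18369935e+01,  7.43776882e+01,  4.26354449e-04,
        8.38574681e+01, -1.23367338e+01]), 'qvel': array([ 0.0281663 , -0.12268605, -0.06326393, -0.01320411, -0.08524298,
       -0.00013757]), 'joint_efforts': array([ 3.11223252e-03, -4.49221480e+01, -2.31656331e+01, -2.26752063e-04,
        3.65390864e-03,  6.81469771e-06]), 'position': array([ 0.22611206, -0.50112188,  0.24779081]), 'tool_rot': array([[ 9.11538080e-01,  4.11215593e-01, -2.53381925e-04],
       [ 4.11215579e-01, -9.11537287e-01,  1.23351582e-03],
       [ 2.76273868e-04, -1.22859124e-03, -9.99999207e-01]]), 'ft_force': array([ 0.83637349,  0.3980841 , -0.36815701]), 'wrist_torque': array([-0.08140294, -0.05126285, -0.0177347 ]), 'gripper_force': 0.0, 'grip_width': 0.08522241595683248}
```

View pics/top0.png

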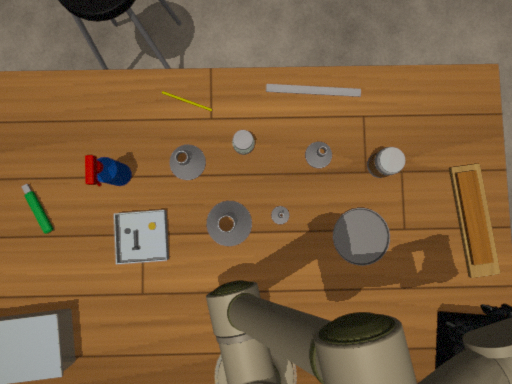

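View pics/scene0.png

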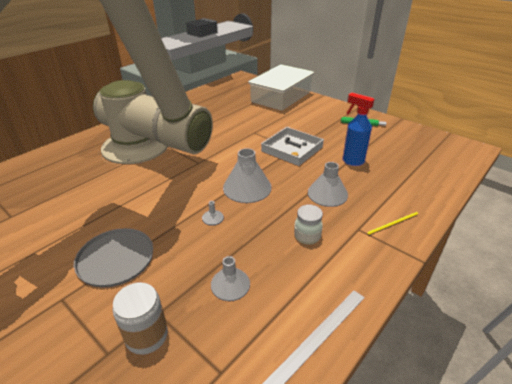

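The top view shows small (280,215), medium (318,154), large (187,162), xlarge (229,223), pan (361,236), can (388,162) and jar (244,142). Next I fit each pose by matching silhouettes in both cameras.

```bash
cat > m.py <<'E'
from rig import env
import cv2, numpy as np
from scipy.optimize import least_squares
P={'small':[(0,28),(.024*1e3,8.5),(54,7)],'medium':[(0,42),(46,14),(76,12.5)],'large':[(0,56),(68,20),(98,18)],
   'xlarge':[(0,70),(90,26),(120,23.5)],'pan':[(0,82),(13,88)]}
A=np.linspace(0,2*np.pi,90,endpoint=False)
def proj(c,p):
    q=(p-c['position'])@c['rotation']; return np.c_[c['fx']*q[:,0]/q[:,2]+c['cx'],c['fy']*q[:,1]/q[:,2]+c['cy']]
def cen(pts):
    m=cv2.moments(cv2.convexHull(pts.astype(np.float32))); return np.array([m['m10'],m['m01']])/m['m00'],m['m00']
def model(c,n,xy,z0=0):
    return proj(c,np.vstack([np.c_[xy[0]+r/1e3*np.cos(A),xy[1]+r/1e3*np.sin(A),0*A+z0+z/1e3] for z,r in P[n]]))
def blob(img,seed,s=70):
    h=cv2.cvtColor(img,cv2.COLOR_RGB2HSV); m=(h[...,1]<s).astype(np.uint8)
    m=cv2.morphologyEx(m,cv2.MORPH_OPEN,np.ones((2,2),np.uint8))
    l=cv2.connectedComponents(m,connectivity=4)[1]; b=(l==l[seed[1],seed[0]]).astype(np.uint8)
    pts=np.vstack([x[:,0] for x in cv2.findContours(b,cv2.RETR_EXTERNAL,cv2.CHAIN_APPROX_NONE)[0]])
    return pts
def fit(cam,img,n,seed,z0=0):
    c=env.calibration(cam); pts=blob(img,seed); g,a=cen(pts)
    r=least_squares(lambda xy:cen(model(c,n,xy,z0))[0]-g,[.5,0],diff_step=1e-3)
    return r.x,a/cen(model(c,n,r.x,z0))[1]
E
python3 - <<'E'
from m import *
S={'top':dict(small=(275,215),medium=(318,165),large=(187,173),xlarge=(229,238),pan=(361,236)),
'scene':dict(small=(212,218),medium=(230,287),large=(328,190),xlarge=(247,185),pan=(115,258))}
for cam in S:
    im=env.get_image(cam)
    for n,s in S[cam].items():
        x,a=fit(cam,im,n,s); print(cam,n,x.round(4),round(a,3))
E
```

```text
top small [ 0.4741 -0.0906] 0.871
top medium [ 0.66  -0.215] 0.944
top large [0.6442 0.1945] 0.943
top xlarge [0.4522 0.0674] 0.954
top pan [ 0.4044 -0.3352] 0.953
scene small [ 0.4811 -0.0869] 0.914
scene medium [ 0.665  -0.2105] 0.956
scene large [0.6503 0.196 ] 0.927
scene xlarge [0.4604 0.0692] 0.943
scene pan [ 0.4138 -0.3322] 0.962
```

Request:
{"api": "jog_arm", "payload": {
  "hand": [0.0854, 0.0854, 0.0854, 0.0854, 0.0854],
  "travel": [
    [0.025, 0.041, 0],
    [0.025, 0.041, 0],
    [0.025, 0.041, 0],
    [0.025, 0.041, 0],
    [0.025, 0.041, 0]
  ],
  "yaw": [0, 0, 0, 0, 0],
  "grip_force": 40
}}

```text
time_s: 0.82
position: [0.3517, -0.2949, 0.2483]
tool_rot: [[0.912, 0.411, 0.0], [0.411, -0.912, 0.0], [0.0, -0.0, -1.0]]
ft_force: [0.4, 0.2, -0.4]
grip_width: 0.0856
gripper_force: 0.0
```

Request:
{"api": "jog_arm", "payload": {
  "hand": [0.0854, 0.0854, 0.0854, 0.0854, 0.0854],
  "travel": [
    [0.025, 0.041, 0],
    [0.025, 0.041, 0],
    [0.025, 0.041, 0],
    [0.025, 0.041, 0],
    [0, 0, 0]
  ],
  "yaw": [0, 0, 0, 0, 0]
}}

```text
time_s: 1.45
position: [0.452, -0.13, 0.2482]
tool_rot: [[0.91, 0.415, -0.0], [0.415, -0.91, 0.0], [0.0, -0.0, -1.0]]
ft_force: [-0.7, -1.0, 0.3]
grip_width: 0.0854
gripper_force: 0.0
```

Request:
{"api": "jog_arm", "payload": {
  "hand": [0.0854, 0.0854, 0.0854, 0.0854, 0.0854],
  "travel": [
    [0.0255, 0.041, 0],
    [0, 0, -0.05],
    [0, 0, -0.05],
    [0, 0, -0.05],
    [0, 0, 0]
  ],
  "yaw": [0, 0, 0, 0, 0]
}}

```text
time_s: 2.08
position: [0.475, -0.0915, 0.0961]
tool_rot: [[0.912, 0.41, -0.006], [0.41, -0.912, 0.003], [-0.005, -0.005, -1.0]]
ft_force: [-0.4, -0.7, -0.9]
grip_width: 0.0855
gripper_force: 0.0
```

Run:
```python
from m import *
a=env.get_image("scene")[150:270,120:300,::-1]
b=env.get_image("top")[130:290,200:400,::-1]
cv2.imwrite("pics/a1.png",np.hstack([cv2.resize(a,(400,400)),cv2.resize(b,(400,400))]))
```

```text
(no output)
```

View pics/a1.png

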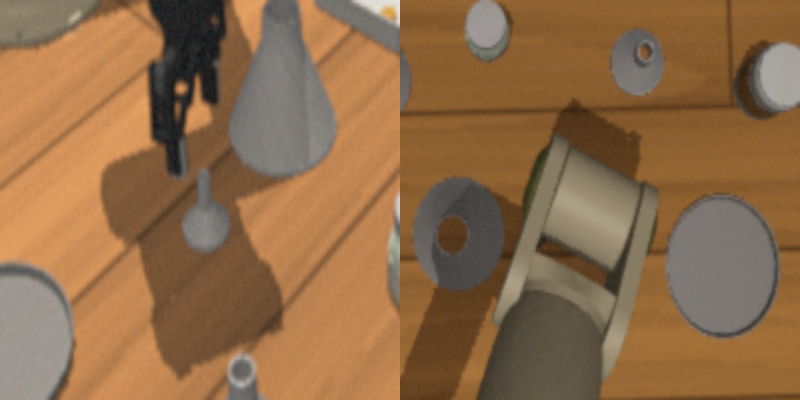

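Run:
```python
from m import *
c=env.calibration("scene"); o=env.observe(); p=o['position']; R=o['tool_rot']; print(p)
t=lambda q: ((proj(c,q.reshape(1,3))[0]-[120,150])*[400/180,400/120]).round(1)
tip=p+R[:,2]*.004
for s in(-1,1): print('finger tip',t(tip+s*.043*R[:,1]),'back',t(tip+s*.057*R[:,1]))
print('tcp',t(p),'below',t(np.array([p[0],p[1],.054])))
for xy in([.4811,-.0869],[.4741,-.0906],[.4776,-.0888]): print(xy,t(np.array([*xy,.054])),t(np.array([*xy,.0])))
```

```text
[ 0.47716006 -0.09213153  0.09956123]
finger tip [210.3 100.2] back [214.8  90.2]
finger tip [179.7 167.6] back [174.3 179.5]
tcp [195.2 128.3] below [198.6 176.7]
[0.4811, -0.0869] [204.4 175.6] [207.9 229.3]
[0.4741, -0.0906] [197.7 174.1] [201.5 227.8]
[0.4776, -0.0888] [201.  174.9] [204.6 228.6]
```

The gripper hangs over the small funnel's spout, which is at crop (203,174). The fingertips project where predicted, within about 2 mm. I descend and grip.

Request:
{"api": "jog_arm", "payload": {
  "hand": [0.0854, 0.0854, 0.03, 0.005, 0.005],
  "travel": [
    [0.003, 0.003, -0.03],
    [0, 0, -0.022],
    [0, 0, 0],
    [0, 0, 0],
    [0, 0, 0]
  ],
  "yaw": [0, 0, 0, 0, 0]
}}

```text
time_s: 2.8
position: [0.4803, -0.0887, 0.0477]
tool_rot: [[0.912, 0.411, 0.002], [0.411, -0.912, -0.001], [0.002, 0.002, -1.0]]
ft_force: [0.5, 0.1, 0.6]
grip_width: 0.032
gripper_force: 0.0
```

Request:
{"api": "jog_arm", "payload": {
  "hand": [0.005, 0.005, 0.005, 0.005, 0.005],
  "travel": [
    [0, 0, 0],
    [0, 0, 0],
    [0, 0, 0],
    [0, 0, 0],
    [0, 0, 0]
  ],
  "yaw": [0, 0, 0, 0, 0]
}}

```text
time_s: 3.42
position: [0.48, -0.0885, 0.0473]
tool_rot: [[0.912, 0.411, 0.001], [0.411, -0.912, -0.001], [0.001, 0.001, -1.0]]
ft_force: [-2.6, 0.6, 7.8]
grip_width: 0.0135
gripper_force: 39.1
```

Request:
{"api": "jog_arm", "payload": {
  "hand": [0.005, 0.005, 0.005, 0.005, 0.005],
  "travel": [
    [0, 0, 0.03],
    [0, 0, 0.06],
    [-0.0115, -0.041, 0],
    [-0.0115, -0.041, 0],
    [-0.0115, -0.041, 0]
  ],
  "yaw": [0, 0, 0, 0, 0]
}}

```text
time_s: 4.05
position: [0.4447, -0.2125, 0.1368]
tool_rot: [[0.911, 0.412, 0.001], [0.412, -0.911, -0.0], [0.0, 0.001, -1.0]]
ft_force: [-0.2, 0.3, -0.5]
grip_width: 0.0133
gripper_force: 39.5
```

Request:
{"api": "jog_arm", "payload": {
  "hand": [0.005, 0.005, 0.005, 0.005, 0.005],
  "travel": [
    [-0.0115, -0.041, 0],
    [-0.0115, -0.041, 0],
    [-0.011, -0.04, 0],
    [0, 0, 0],
    [0, 0, -0.04]
  ],
  "yaw": [0, 0, 0, 0, 0]
}}

```text
time_s: 4.68
position: [0.4121, -0.3342, 0.098]
tool_rot: [[0.912, 0.411, 0.004], [0.411, -0.912, -0.004], [0.002, 0.006, -1.0]]
ft_force: [-0.0, 0.6, -1.1]
grip_width: 0.0138
gripper_force: 39.5
```

Run:
```python
from m import *
a=env.get_image("scene")[150:300,40:240,::-1]
b=env.get_image("top")[130:290,270:470,::-1]
cv2.imwrite("pics/a2.png",np.hstack([cv2.resize(a,(400,300)),cv2.resize(b,(400,300))]))
o=env.observe();print(o['position'],o['ft_force'],o['grip_width'])
```

```text
[ 0.41012414 -0.33114744  0.09373342] [-0.16562096  0.77772301 -0.70602736] 0.014038182920087775
```

View pics/a2.png

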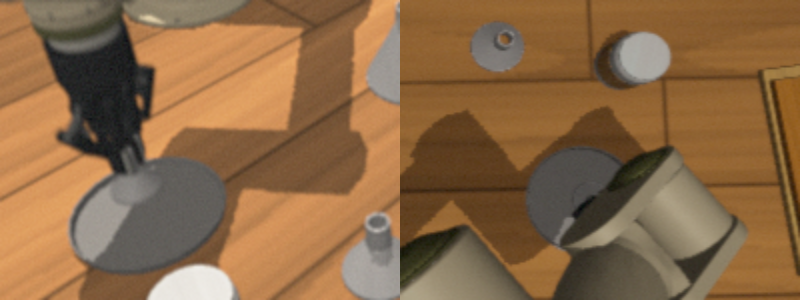

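The small funnel is held upright over the pan centre. I lower it.

Request:
{"api": "jog_arm", "payload": {
  "hand": [0.005, 0.005, 0.005, 0.005, 0.005],
  "travel": [
    [0, 0, -0.03],
    [0, 0, -0.013],
    [0, 0, 0],
    [0, 0, -0.002],
    [0, 0, 0]
  ],
  "yaw": [0, 0, 0, 0, 0]
}}

```text
time_s: 5.4
position: [0.4114, -0.3335, 0.052]
tool_rot: [[0.911, 0.411, 0.001], [0.411, -0.911, -0.001], [0.0, 0.001, -1.0]]
ft_force: [0.3, -0.3, -0.0]
grip_width: 0.0137
gripper_force: 39.5
```

Request:
{"api": "jog_arm", "payload": {
  "hand": [0.005, 0.005, 0.005, 0.005, 0.005],
  "travel": [
    [0, 0, -0.001],
    [0, 0, 0],
    [0, 0, -0.001],
    [0, 0, 0],
    [0, 0, 0]
  ],
  "yaw": [0, 0, 0, 0, 0]
}}

```text
time_s: 6.02
position: [0.4112, -0.3335, 0.0503]
tool_rot: [[0.912, 0.411, 0.0], [0.411, -0.912, -0.001], [0.0, 0.001, -1.0]]
ft_force: [-2.8, 1.7, 9.6]
grip_width: 0.0136
gripper_force: 40.7
```

Request:
{"api": "jog_arm", "payload": {
  "hand": [0.03, 0.0854, 0.0854, 0.0854, 0.0854],
  "travel": [
    [0, 0, 0],
    [0, 0, 0],
    [0, 0, 0],
    [0, 0, 0.04],
    [0, 0, 0.06]
  ],
  "yaw": [0, 0, 0, 0, 0]
}}

```text
time_s: 6.65
position: [0.4107, -0.3328, 0.1492]
tool_rot: [[0.912, 0.411, -0.003], [0.411, -0.912, 0.003], [-0.001, -0.004, -1.0]]
ft_force: [1.3, -0.6, 0.1]
grip_width: 0.0853
gripper_force: 0.0
```

Request:
{"api": "jog_arm", "payload": {
  "hand": [0.0854, 0.0854, 0.0854, 0.0854, 0.0854],
  "travel": [
    [0.0425, 0.02, 0],
    [0.0425, 0.02, 0],
    [0.0425, 0.02, 0],
    [0.0425, 0.02, 0],
    [0.0425, 0.02, 0]
  ],
  "yaw": [0, 0, 0, 0, 0]
}}

```text
time_s: 7.28
position: [0.625, -0.2324, 0.1491]
tool_rot: [[0.912, 0.411, -0.0], [0.411, -0.912, 0.0], [-0.0, -0.0, -1.0]]
ft_force: [0.0, -0.1, 0.3]
grip_width: 0.0855
gripper_force: 0.0
```

Run:
```python
from m import *
S={'top':dict(small=(361,236),medium=(318,165)),'scene':dict(medium=(230,287))}
for cam in S:
    im=env.get_image(cam); cv2.imwrite(f"pics/{cam}3.png",im[:,:,::-1])
    if cam=='scene': print(fit(cam,im,'medium',(230,287)))
a=cv2.imread("pics/scene3.png")[180:330,40:290]
b=cv2.imread("pics/top3.png")[180:290,310:420]
cv2.imwrite("pics/a3.png",np.hstack([cv2.resize(a,(450,350)),cv2.resize(b,(350,350))]))
print(env.observe()['position'])
```

```text
(array([ 0.66553107, -0.21109453]), 0.9538776960933079)
[ 0.62649943 -0.23082688  0.14843414]
```

View pics/a3.png

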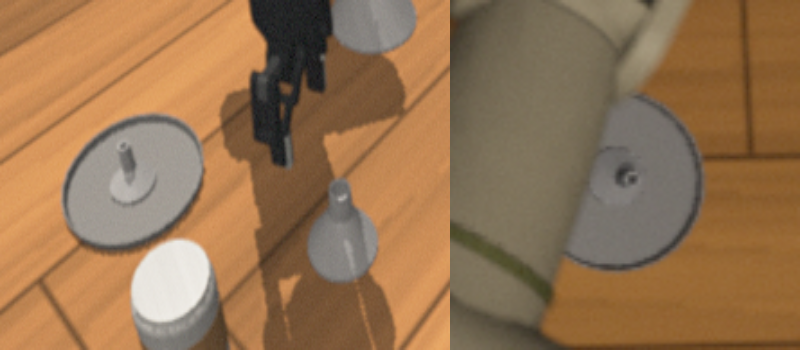

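The small funnel stands upright in the middle of the pan. I continue to the medium one.

Request:
{"api": "jog_arm", "payload": {
  "hand": [0.0854, 0.0854, 0.0854, 0.0854, 0.0854],
  "travel": [
    [0.041, 0.021, 0],
    [0, 0, 0],
    [0, 0, -0.04],
    [0, 0, -0.042],
    [0, 0, 0]
  ],
  "yaw": [0, 0, 0, 0, 0]
}}

```text
time_s: 8.0
position: [0.6624, -0.2123, 0.0643]
tool_rot: [[0.912, 0.41, -0.007], [0.41, -0.912, 0.003], [-0.005, -0.006, -1.0]]
ft_force: [0.2, -0.0, 1.5]
grip_width: 0.0853
gripper_force: 0.0
```

Request:
{"api": "jog_arm", "payload": {
  "hand": [0.04, 0.015, 0.015, 0.015, 0.015],
  "travel": [
    [0, 0, 0],
    [0, 0, 0],
    [0, 0, 0],
    [0, 0, 0],
    [0, 0, 0]
  ],
  "yaw": [0, 0, 0, 0, 0]
}}

```text
time_s: 8.62
position: [0.665, -0.2125, 0.0688]
tool_rot: [[0.911, 0.411, 0.002], [0.411, -0.911, -0.001], [0.001, 0.001, -1.0]]
ft_force: [-1.9, 0.7, 5.1]
grip_width: 0.0251
gripper_force: 39.4
```

Request:
{"api": "jog_arm", "payload": {
  "hand": [0.015, 0.015, 0.015, 0.015, 0.015],
  "travel": [
    [0, 0, 0],
    [0, 0, 0],
    [0, 0, 0],
    [0, 0, 0],
    [0, 0, 0]
  ],
  "yaw": [0, 0, 0, 0, 0]
}}

```text
time_s: 9.25
position: [0.665, -0.2124, 0.0688]
tool_rot: [[0.911, 0.411, 0.002], [0.411, -0.911, -0.001], [0.001, 0.001, -1.0]]
ft_force: [-0.7, 0.6, 6.2]
grip_width: 0.0246
gripper_force: 39.4
```

Request:
{"api": "jog_arm", "payload": {
  "hand": [0.015, 0.015, 0.015, 0.015, 0.015],
  "travel": [
    [0, 0, 0.03],
    [0, 0, 0.06],
    [0, 0, 0.01],
    [-0.042, -0.02, 0],
    [-0.042, -0.02, 0]
  ],
  "yaw": [0, 0, 0, 0, 0]
}}

```text
time_s: 9.88
position: [0.5794, -0.2523, 0.1666]
tool_rot: [[0.911, 0.412, -0.001], [0.412, -0.911, 0.0], [-0.001, -0.001, -1.0]]
ft_force: [0.3, -1.0, 0.5]
grip_width: 0.0249
gripper_force: 39.6
```

Request:
{"api": "jog_arm", "payload": {
  "hand": [0.015, 0.015, 0.015, 0.015, 0.015],
  "travel": [
    [-0.042, -0.02, 0],
    [-0.042, -0.02, 0],
    [-0.042, -0.02, 0],
    [-0.0438, -0.0211, 0],
    [0, 0, 0]
  ],
  "yaw": [0, 0, 0, 0, 0]
}}

```text
time_s: 10.5
position: [0.4086, -0.3344, 0.1671]
tool_rot: [[0.913, 0.408, -0.001], [0.408, -0.913, 0.001], [-0.001, -0.001, -1.0]]
ft_force: [0.9, -0.3, -0.7]
grip_width: 0.025
gripper_force: 39.6
```

Request:
{"api": "jog_arm", "payload": {
  "hand": [0.015, 0.015, 0.015, 0.015, 0.015],
  "travel": [
    [0, 0, 0],
    [0, 0, -0.02],
    [0, 0, 0],
    [0, 0, 0],
    [0, 0, 0]
  ],
  "yaw": [0, 0, 0, 0, 0]
}}

```text
time_s: 11.12
position: [0.4113, -0.3334, 0.1479]
tool_rot: [[0.911, 0.412, 0.001], [0.412, -0.911, -0.001], [0.0, 0.001, -1.0]]
ft_force: [-0.5, 0.6, -1.7]
grip_width: 0.025
gripper_force: 39.6
```

Run:
```python
from m import *
a=env.get_image("scene")[150:300,40:240,::-1]
cv2.imwrite("pics/a4.png",cv2.resize(a,(600,450)))
o=env.observe();print(o['position'],o['ft_force'],o['grip_width'])
```

```text
[ 0.4112064  -0.33348291  0.14785628] [-0.23624054 -0.18915372 -0.38732521] 0.025107305160739096
```

View pics/a4.png

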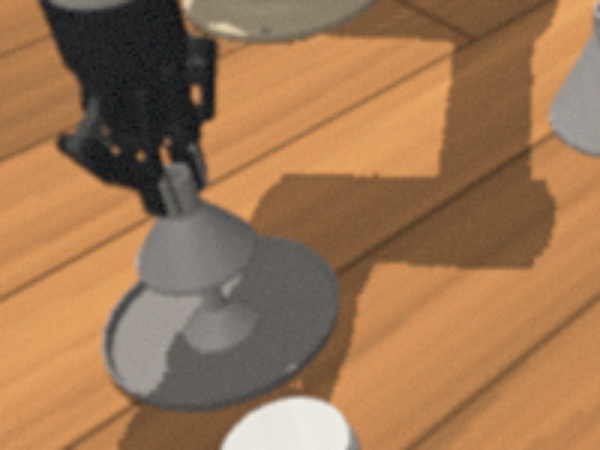

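Run:
```python
from m import *
c=env.calibration("scene")
im=cv2.imread("pics/a4.png")
for n,z0,xy,col in(('small',.003,(.4112,-.3335),(0,0,255)),('medium',.079,(.4112,-.3335),(0,255,0)),('pan',0,(.4138,-.3322),(255,0,0))):
    q=((model(c,n,xy,z0)-[40,150]+.5)*3); q=q.reshape(-1,90,2)
    for r in q: cv2.polylines(im,[r.astype(np.int32)],True,col,1)
cv2.imwrite("pics/a5.png",im)
```

```text
(no output)
```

View pics/a5.png

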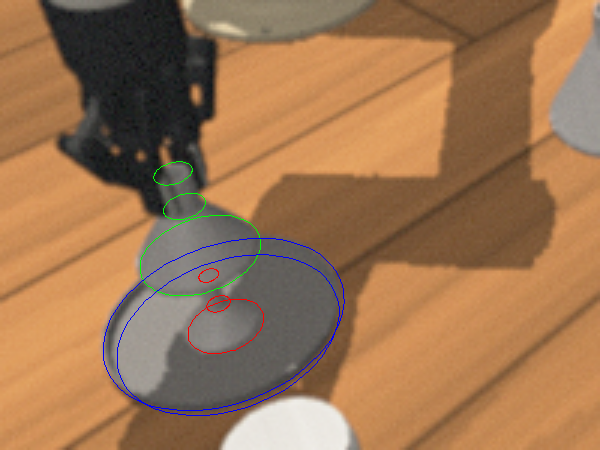

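The overlay agrees within about 4 mm and the medium funnel is coaxial over the small one (crop (197,255) over (220,325)). I lower it.

Request:
{"api": "jog_arm", "payload": {
  "hand": [0.015, 0.015, 0.015, 0.015, 0.015],
  "travel": [
    [0, 0, -0.03],
    [0, 0, -0.03],
    [0, 0, -0.005],
    [0, 0, 0],
    [0, 0, 0]
  ],
  "yaw": [0, 0, 0, 0, 0]
}}

```text
time_s: 11.8
position: [0.4113, -0.3339, 0.0835]
tool_rot: [[0.912, 0.411, 0.001], [0.411, -0.912, -0.002], [0.001, 0.002, -1.0]]
ft_force: [0.3, -0.2, -0.4]
grip_width: 0.0252
gripper_force: 39.6
```

Request:
{"api": "jog_arm", "payload": {
  "hand": [0.015, 0.015, 0.015, 0.015, 0.015],
  "travel": [
    [0, 0, -0.003],
    [0, 0, -0.003],
    [0, 0, -0.002],
    [0, 0, 0],
    [0, 0, 0]
  ],
  "yaw": [0, 0, 0, 0, 0]
}}

```text
time_s: 12.42
position: [0.4109, -0.3335, 0.0743]
tool_rot: [[0.912, 0.411, 0.0], [0.411, -0.912, -0.0], [0.0, 0.0, -1.0]]
ft_force: [0.2, 1.3, -0.1]
grip_width: 0.0251
gripper_force: 39.6
```

Floor contact is expected near 0.0718.

Request:
{"api": "jog_arm", "payload": {
  "hand": [0.015, 0.015, 0.015, 0.015, 0.015],
  "travel": [
    [0, 0, -0.001],
    [0, 0, -0.001],
    [0, 0, 0],
    [0, 0, 0],
    [0, 0, 0]
  ],
  "yaw": [0, 0, 0, 0, 0]
}}

```text
time_s: 13.05
position: [0.4109, -0.3334, 0.0723]
tool_rot: [[0.912, 0.411, 0.0], [0.411, -0.912, 0.0], [0.0, 0.0, -1.0]]
ft_force: [-0.9, 0.2, -0.6]
grip_width: 0.0247
gripper_force: 39.6
```

Request:
{"api": "jog_arm", "payload": {
  "hand": [0.015, 0.015, 0.015, 0.015, 0.015],
  "travel": [
    [0, 0, -0.001],
    [0, 0, 0],
    [0, 0, -0.0005],
    [0, 0, 0],
    [0, 0, 0]
  ],
  "yaw": [0, 0, 0, 0, 0]
}}

```text
time_s: 13.68
position: [0.4109, -0.3336, 0.0717]
tool_rot: [[0.911, 0.411, 0.0], [0.411, -0.911, -0.001], [0.0, 0.001, -1.0]]
ft_force: [-1.2, 1.5, 10.1]
grip_width: 0.0246
gripper_force: 40.8
```

Request:
{"api": "jog_arm", "payload": {
  "hand": [0.04, 0.0854, 0.0854, 0.0854, 0.0854],
  "travel": [
    [0, 0, 0],
    [0, 0, 0],
    [0, 0, 0],
    [0, 0, 0.04],
    [0, 0, 0.06]
  ],
  "yaw": [0, 0, 0, 0, 0]
}}

```text
time_s: 14.3
position: [0.4104, -0.3329, 0.1707]
tool_rot: [[0.912, 0.411, -0.003], [0.411, -0.912, 0.003], [-0.001, -0.004, -1.0]]
ft_force: [0.3, -0.6, 0.8]
grip_width: 0.0854
gripper_force: 0.0
```

Request:
{"api": "jog_arm", "payload": {
  "hand": [0.0854, 0.0854, 0.0854, 0.0854, 0.0854],
  "travel": [
    [0.02, 0.044, 0],
    [0.02, 0.044, 0],
    [0.02, 0.044, 0],
    [0.02, 0.044, 0],
    [0.02, 0.044, 0]
  ],
  "yaw": [0, 0, 0, 0, 0]
}}

```text
time_s: 14.92
position: [0.5114, -0.1119, 0.1708]
tool_rot: [[0.912, 0.411, 0.0], [0.411, -0.912, -0.0], [0.0, 0.0, -1.0]]
ft_force: [0.6, -0.6, -0.7]
grip_width: 0.0857
gripper_force: 0.0
```

Request:
{"api": "jog_arm", "payload": {
  "hand": [0.0854, 0.0854, 0.0854, 0.0854, 0.0854],
  "travel": [
    [0.02, 0.044, 0],
    [0.02, 0.044, 0],
    [0.02, 0.044, 0],
    [0.02, 0.044, 0],
    [0, 0, 0]
  ],
  "yaw": [0, 0, 0, 0, 0]
}}

```text
time_s: 15.55
position: [0.5913, 0.0653, 0.1703]
tool_rot: [[0.91, 0.415, -0.0], [0.415, -0.91, 0.0], [-0.0, -0.0, -1.0]]
ft_force: [-0.4, -1.1, 0.3]
grip_width: 0.0853
gripper_force: 0.0
```

Run:
```python
from m import *
for cam,s in(('scene',(328,190)),('top',(187,173))):
    im=env.get_image(cam); cv2.imwrite(f"pics/{cam}6.png",im[:,:,::-1])
    try: print(fit(cam,im,'large',s))
    except Exception as e: print(e)
a=cv2.imread("pics/scene6.png")[200:300,60:170]
b=cv2.imread("pics/top6.png")[180:290,310:420]
cv2.imwrite("pics/a6.png",np.hstack([cv2.resize(a,(400,364)),cv2.resize(b,(364,364))]))
print(env.observe()['position'])
```

```text
(array([0.65034672, 0.19629973]), 0.9321658555035232)
(array([0.50944158, 0.00777174]), 174.47092959369039)
[0.59063897 0.06262265 0.1704278 ]
```

View pics/a6.png

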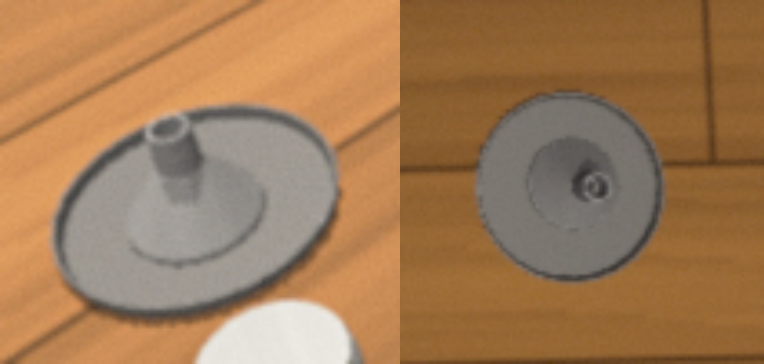

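The medium funnel sits upright and centred on the pan, with its base at crop (571,184) and the pan centre at (570,187). Next is the large one.

Request:
{"api": "jog_arm", "payload": {
  "hand": [0.0854, 0.0854, 0.0854, 0.0854, 0.0854],
  "travel": [
    [0.0195, 0.044, 0],
    [0.0195, 0.044, 0],
    [0.02, 0.045, 0],
    [0, 0, 0],
    [0, 0, -0.04]
  ],
  "yaw": [0, 0, 0, 0, 0]
}}

```text
time_s: 16.27
position: [0.6512, 0.1944, 0.1331]
tool_rot: [[0.912, 0.41, 0.006], [0.41, -0.912, 0.0], [0.006, 0.002, -1.0]]
ft_force: [0.5, -1.0, -0.1]
grip_width: 0.0854
gripper_force: 0.0
```

Request:
{"api": "jog_arm", "payload": {
  "hand": [0.0854, 0.0854, 0.0854, 0.05, 0.025],
  "travel": [
    [0, 0, -0.03],
    [0, 0, -0.01],
    [0, 0, 0],
    [0, 0, 0],
    [0, 0, 0]
  ],
  "yaw": [0, 0, 0, 0, 0]
}}

```text
time_s: 16.9
position: [0.6503, 0.1955, 0.0921]
tool_rot: [[0.912, 0.411, 0.002], [0.411, -0.912, 0.0], [0.002, 0.001, -1.0]]
ft_force: [0.5, -0.1, 0.5]
grip_width: 0.0518
gripper_force: 0.0
```

Request:
{"api": "jog_arm", "payload": {
  "hand": [0.025, 0.025, 0.025, 0.025, 0.025],
  "travel": [
    [0, 0, 0],
    [0, 0, 0],
    [0, 0, 0],
    [0, 0, 0],
    [0, 0, 0]
  ],
  "yaw": [0, 0, 0, 0, 0]
}}

```text
time_s: 17.52
position: [0.6502, 0.1958, 0.0921]
tool_rot: [[0.911, 0.411, 0.002], [0.411, -0.911, 0.0], [0.002, 0.0, -1.0]]
ft_force: [-1.3, 0.2, 5.3]
grip_width: 0.0366
gripper_force: 40.2
```

Request:
{"api": "jog_arm", "payload": {
  "hand": [0.025, 0.025, 0.025, 0.025, 0.025],
  "travel": [
    [0, 0, 0.03],
    [0, 0, 0.05],
    [0, 0, 0.04],
    [-0.02, -0.044, 0],
    [-0.02, -0.044, 0]
  ],
  "yaw": [0, 0, 0, 0, 0]
}}

```text
time_s: 18.15
position: [0.6092, 0.1069, 0.2112]
tool_rot: [[0.911, 0.412, 0.001], [0.412, -0.911, -0.0], [0.001, 0.001, -1.0]]
ft_force: [0.9, -0.6, -1.3]
grip_width: 0.0369
gripper_force: 40.4
```

Request:
{"api": "jog_arm", "payload": {
  "hand": [0.025, 0.025, 0.025, 0.025, 0.025],
  "travel": [
    [-0.02, -0.044, 0],
    [-0.02, -0.044, 0],
    [-0.02, -0.044, 0],
    [-0.02, -0.044, 0],
    [-0.02, -0.044, 0]
  ],
  "yaw": [0, 0, 0, 0, 0]
}}

```text
time_s: 18.77
position: [0.5091, -0.1137, 0.2111]
tool_rot: [[0.911, 0.411, 0.0], [0.411, -0.911, -0.0], [0.0, 0.0, -1.0]]
ft_force: [0.8, -0.3, 0.0]
grip_width: 0.0364
gripper_force: 40.4
```

Request:
{"api": "jog_arm", "payload": {
  "hand": [0.025, 0.025, 0.025, 0.025, 0.025],
  "travel": [
    [-0.02, -0.044, 0],
    [-0.02, -0.044, 0],
    [-0.02, -0.044, 0],
    [-0.02, -0.044, 0],
    [-0.019, -0.045, 0]
  ],
  "yaw": [0, 0, 0, 0, 0]
}}

```text
time_s: 19.4
position: [0.41, -0.3347, 0.2111]
tool_rot: [[0.911, 0.411, 0.0], [0.411, -0.911, -0.0], [0.0, 0.0, -1.0]]
ft_force: [0.3, 0.2, -1.1]
grip_width: 0.0366
gripper_force: 40.4
```

Request:
{"api": "jog_arm", "payload": {
  "hand": [0.025, 0.025, 0.025, 0.025, 0.025],
  "travel": [
    [0, 0, 0],
    [0, 0, 0],
    [0, 0, -0.02],
    [0, 0, 0],
    [0, 0, 0]
  ],
  "yaw": [0, 0, 0, 0, 0]
}}

```text
time_s: 20.02
position: [0.4114, -0.333, 0.1915]
tool_rot: [[0.911, 0.412, 0.0], [0.412, -0.911, -0.001], [0.0, 0.001, -1.0]]
ft_force: [1.0, 0.1, -1.0]
grip_width: 0.0367
gripper_force: 40.4
```

Run:
```python
from m import *
a=env.get_image("scene")[130:300,40:240,::-1]
cv2.imwrite("pics/a7.png",cv2.resize(a,(600,510)))
o=env.observe();print(o['position'],o['ft_force'],o['grip_width'])
```

```text
[ 0.41133396 -0.33315954  0.1916148 ] [ 0.3633039  -0.38064442 -0.85324943] 0.03601528353042266
```

View pics/a7.png

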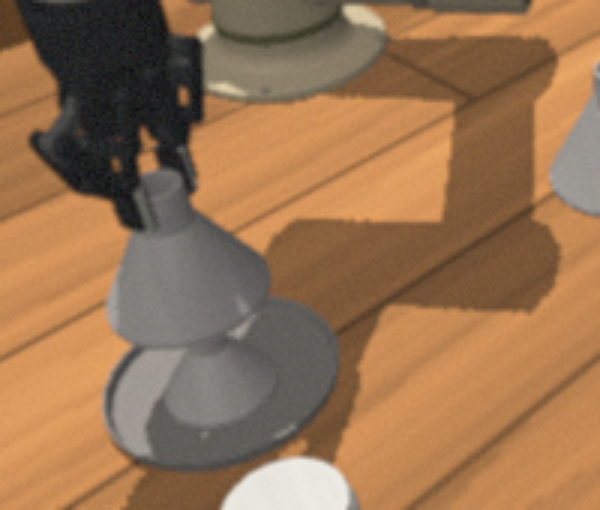

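The large funnel hangs upright over the nest, its mouth at crop (188,300) above the medium's base at (220,385). I lower it.

Request:
{"api": "jog_arm", "payload": {
  "hand": [0.025, 0.025, 0.025, 0.025, 0.025],
  "travel": [
    [0, 0, -0.04],
    [0, 0, -0.03],
    [0, 0, -0.01],
    [0, 0, -0.005],
    [0, 0, 0]
  ],
  "yaw": [0, 0, 0, 0, 0]
}}

```text
time_s: 20.7
position: [0.4112, -0.3338, 0.1066]
tool_rot: [[0.912, 0.411, 0.001], [0.411, -0.912, -0.001], [0.0, 0.001, -1.0]]
ft_force: [-0.2, 0.2, -0.1]
grip_width: 0.0368
gripper_force: 40.4
```

Request:
{"api": "jog_arm", "payload": {
  "hand": [0.025, 0.025, 0.025, 0.025, 0.025],
  "travel": [
    [0, 0, -0.003],
    [0, 0, -0.003],
    [0, 0, -0.002],
    [0, 0, 0],
    [0, 0, 0]
  ],
  "yaw": [0, 0, 0, 0, 0]
}}

```text
time_s: 21.32
position: [0.4109, -0.3335, 0.0979]
tool_rot: [[0.912, 0.411, 0.0], [0.411, -0.912, -0.0], [0.0, 0.0, -1.0]]
ft_force: [-0.4, -0.2, -0.9]
grip_width: 0.0364
gripper_force: 40.4
```

Request:
{"api": "jog_arm", "payload": {
  "hand": [0.025, 0.025, 0.025, 0.025, 0.025],
  "travel": [
    [0, 0, -0.0015],
    [0, 0, 0],
    [0, 0, -0.0015],
    [0, 0, 0],
    [0, 0, 0]
  ],
  "yaw": [0, 0, 0, 0, 0]
}}

```text
time_s: 21.95
position: [0.4109, -0.3336, 0.0951]
tool_rot: [[0.912, 0.411, 0.0], [0.411, -0.912, -0.001], [-0.0, 0.001, -1.0]]
ft_force: [-1.4, -0.7, 3.4]
grip_width: 0.0367
gripper_force: 40.9
```

Request:
{"api": "jog_arm", "payload": {
  "hand": [0.05, 0.0854, 0.0854, 0.0854, 0.0854],
  "travel": [
    [0, 0, 0],
    [0, 0, 0],
    [0, 0, 0.03],
    [0, 0, 0.05],
    [0, 0, 0.03]
  ],
  "yaw": [0, 0, 0, 0, 0]
}}

```text
time_s: 22.58
position: [0.4111, -0.3336, 0.2069]
tool_rot: [[0.911, 0.411, 0.001], [0.411, -0.911, -0.002], [0.001, 0.002, -1.0]]
ft_force: [-0.3, -0.5, -0.4]
grip_width: 0.0857
gripper_force: 0.0
```

Request:
{"api": "jog_arm", "payload": {
  "hand": [0.0854, 0.0854, 0.0854, 0.0854, 0.0854],
  "travel": [
    [0.005, 0.045, 0],
    [0.005, 0.045, 0],
    [0.005, 0.045, 0],
    [0.005, 0.045, 0],
    [0.005, 0.045, 0]
  ],
  "yaw": [0, 0, 0, 0, 0]
}}

```text
time_s: 23.2
position: [0.4358, -0.1069, 0.2048]
tool_rot: [[0.912, 0.411, 0.0], [0.411, -0.912, 0.0], [0.0, -0.0, -1.0]]
ft_force: [0.4, 0.0, -1.0]
grip_width: 0.0855
gripper_force: 0.0
```

Request:
{"api": "jog_arm", "payload": {
  "hand": [0.0854, 0.0854, 0.0854, 0.0854, 0.0854],
  "travel": [
    [0.005, 0.045, 0],
    [0.005, 0.045, 0],
    [0.005, 0.045, 0],
    [0.008, 0.042, 0],
    [0, 0, 0]
  ],
  "yaw": [0, 0, 0, 0, 0]
}}

```text
time_s: 23.82
position: [0.4588, 0.0707, 0.2047]
tool_rot: [[0.91, 0.415, -0.0], [0.415, -0.91, 0.0], [-0.0, -0.0, -1.0]]
ft_force: [0.1, -0.1, 0.7]
grip_width: 0.0855
gripper_force: 0.0
```

Run:
```python
from m import *
for cam in('scene','top'):
    im=env.get_image(cam); cv2.imwrite(f"pics/{cam}8.png",im[:,:,::-1])
    if cam=='scene': print(fit(cam,im,'xlarge',(247,185)))
a=cv2.imread("pics/scene8.png")[100:300,60:310]
b=cv2.imread("pics/top8.png")[180:290,310:420]
cv2.imwrite("pics/a8.png",np.hstack([cv2.resize(a,(450,360)),cv2.resize(b,(350,360))]))
print(env.observe()['position'])
```

```text
(array([0.46121841, 0.06783056]), 0.9430631957355134)
[0.45873395 0.06851483 0.20464931]
```

View pics/a8.png

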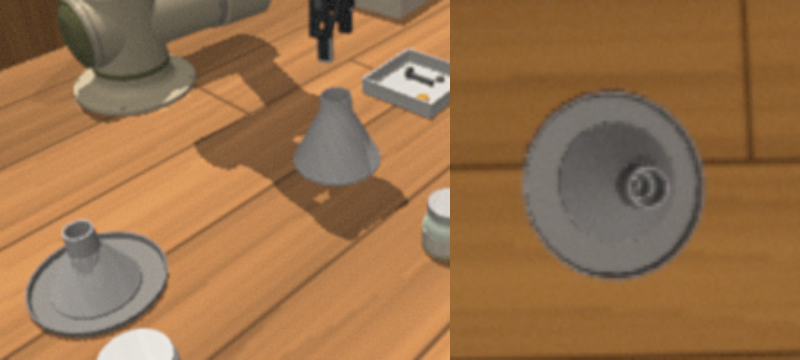

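All three funnels are nested concentrically on the pan, with the spouts at crop (641,187). Now I grasp the largest.

Request:
{"api": "jog_arm", "payload": {
  "hand": [0.0854, 0.0854, 0.0854, 0.0854, 0.06],
  "travel": [
    [0, 0, -0.04],
    [0, 0, -0.04],
    [0, 0, -0.012],
    [0, 0, 0],
    [0, 0, 0]
  ],
  "yaw": [0, 0, 0, 0, 0]
}}

```text
time_s: 24.55
position: [0.4596, 0.0682, 0.1141]
tool_rot: [[0.912, 0.411, 0.002], [0.411, -0.912, -0.0], [0.002, 0.001, -1.0]]
ft_force: [0.2, -0.1, -0.7]
grip_width: 0.0697
gripper_force: 0.0
```

Request:
{"api": "jog_arm", "payload": {
  "hand": [0.038, 0.038, 0.038, 0.038, 0.038],
  "travel": [
    [0, 0, 0],
    [0, 0, 0],
    [0, 0, 0],
    [0, 0, 0],
    [0, 0, 0]
  ],
  "yaw": [0, 0, 0, 0, 0]
}}

```text
time_s: 25.18
position: [0.4593, 0.0686, 0.1143]
tool_rot: [[0.912, 0.411, 0.002], [0.411, -0.912, -0.0], [0.002, 0.001, -1.0]]
ft_force: [-2.8, 1.6, 10.4]
grip_width: 0.0476
gripper_force: 39.8
```

Request:
{"api": "jog_arm", "payload": {
  "hand": [0.038, 0.038, 0.038, 0.038, 0.038],
  "travel": [
    [0, 0, 0.03],
    [0, 0, 0.05],
    [0, 0, 0.05],
    [-0.0055, -0.045, 0],
    [-0.0055, -0.045, 0]
  ],
  "yaw": [0, 0, 0, 0, 0]
}}

```text
time_s: 25.8
position: [0.4476, -0.0222, 0.2438]
tool_rot: [[0.911, 0.413, 0.002], [0.413, -0.911, -0.001], [0.001, 0.002, -1.0]]
ft_force: [-0.1, -0.8, -1.6]
grip_width: 0.0477
gripper_force: 42.1
```

Request:
{"api": "jog_arm", "payload": {
  "hand": [0.038, 0.038, 0.038, 0.038, 0.038],
  "travel": [
    [-0.0055, -0.045, 0],
    [-0.0055, -0.045, 0],
    [-0.0055, -0.045, 0],
    [-0.0055, -0.045, 0],
    [-0.0055, -0.045, 0]
  ],
  "yaw": [0, 0, 0, 0, 0]
}}

```text
time_s: 26.42
position: [0.4199, -0.2478, 0.2433]
tool_rot: [[0.912, 0.411, 0.001], [0.411, -0.912, -0.001], [0.0, 0.001, -1.0]]
ft_force: [0.6, -0.5, -0.8]
grip_width: 0.0476
gripper_force: 42.1
```

Request:
{"api": "jog_arm", "payload": {
  "hand": [0.038, 0.038, 0.038, 0.038, 0.038],
  "travel": [
    [-0.0055, -0.045, 0],
    [-0.004, -0.042, 0],
    [0, 0, 0],
    [0, 0, -0.015],
    [0, 0, 0]
  ],
  "yaw": [0, 0, 0, 0, 0]
}}

```text
time_s: 27.05
position: [0.4107, -0.3323, 0.2274]
tool_rot: [[0.911, 0.412, -0.001], [0.412, -0.911, 0.002], [-0.0, -0.002, -1.0]]
ft_force: [-0.0, -0.5, -0.9]
grip_width: 0.0473
gripper_force: 42.1
```

Run:
```python
from m import *
a=env.get_image("scene")[110:300,40:240,::-1]
cv2.imwrite("pics/a9.png",cv2.resize(a,(600,570)))
o=env.observe();print(o['position'],o['ft_force'],o['grip_width'])
```

```text
[ 0.41094541 -0.33254338  0.22808907] [-0.07254505  0.04556815 -1.52263457] 0.04772445339477007
```

View pics/a9.png

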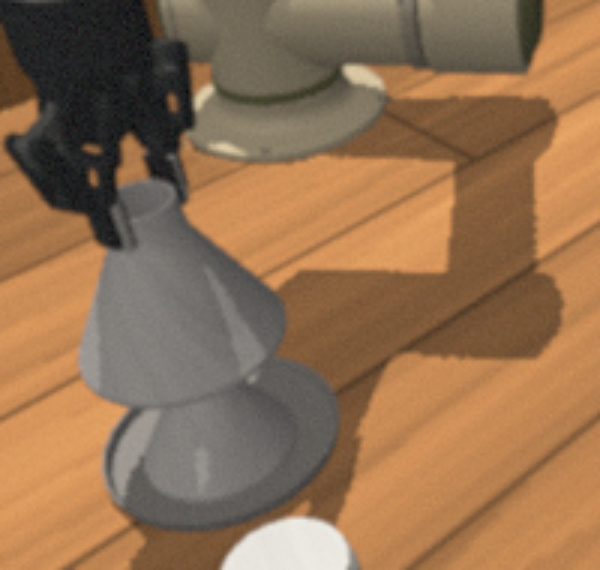

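The largest funnel hangs upright over the nest, its mouth at crop (182,355) above the nest at (222,445). I lower it.

Request:
{"api": "jog_arm", "payload": {
  "hand": [0.038, 0.038, 0.038, 0.038, 0.038],
  "travel": [
    [0, 0, -0.04],
    [0, 0, -0.04],
    [0, 0, -0.015],
    [0, 0, -0.004],
    [0, 0, 0]
  ],
  "yaw": [0, 0, 0, 0, 0]
}}

```text
time_s: 27.72
position: [0.4113, -0.3335, 0.1297]
tool_rot: [[0.911, 0.412, 0.001], [0.412, -0.911, -0.001], [0.0, 0.001, -1.0]]
ft_force: [-0.1, -0.5, -1.7]
grip_width: 0.0472
gripper_force: 42.1
```

Request:
{"api": "jog_arm", "payload": {
  "hand": [0.038, 0.038, 0.038, 0.038, 0.038],
  "travel": [
    [0, 0, -0.003],
    [0, 0, -0.003],
    [0, 0, -0.003],
    [0, 0, 0],
    [0, 0, 0]
  ],
  "yaw": [0, 0, 0, 0, 0]
}}

```text
time_s: 28.35
position: [0.4109, -0.3335, 0.1199]
tool_rot: [[0.912, 0.411, 0.0], [0.411, -0.912, -0.0], [0.0, 0.0, -1.0]]
ft_force: [-0.8, 0.1, -1.3]
grip_width: 0.0478
gripper_force: 42.1
```

Request:
{"api": "jog_arm", "payload": {
  "hand": [0.038, 0.038, 0.038, 0.038, 0.038],
  "travel": [
    [0, 0, -0.0015],
    [0, 0, 0],
    [0, 0, -0.0015],
    [0, 0, 0],
    [0, 0, 0]
  ],
  "yaw": [0, 0, 0, 0, 0]
}}

```text
time_s: 28.98
position: [0.4108, -0.3336, 0.1174]
tool_rot: [[0.912, 0.411, 0.0], [0.411, -0.912, -0.001], [-0.0, 0.001, -1.0]]
ft_force: [-0.9, 0.5, 5.5]
grip_width: 0.0476
gripper_force: 42.8
```

The mouth touched the floor at the expected height. I release and retreat.

Request:
{"api": "jog_arm", "payload": {
  "hand": [0.06, 0.0854, 0.0854, 0.0854, 0.0854],
  "travel": [
    [0, 0, 0],
    [0, 0, 0],
    [0, 0, 0],
    [0, 0, 0.05],
    [0, 0, 0.06]
  ],
  "yaw": [0, 0, 0, 0, 0]
}}

```text
time_s: 29.6
position: [0.4106, -0.3331, 0.2274]
tool_rot: [[0.912, 0.411, -0.002], [0.411, -0.912, 0.002], [-0.001, -0.003, -1.0]]
ft_force: [0.5, -1.1, 0.1]
grip_width: 0.0853
gripper_force: 0.0
```

Request:
{"api": "jog_arm", "payload": {
  "hand": [0.0854, 0.0854, 0.0854, 0.0854, 0.0854],
  "travel": [
    [0.005, 0.045, 0],
    [0.005, 0.045, 0],
    [0.005, 0.045, 0],
    [0.005, 0.045, 0],
    [0.005, 0.045, 0]
  ],
  "yaw": [0, 0, 0, 0, 0]
}}

```text
time_s: 30.22
position: [0.4358, -0.107, 0.2269]
tool_rot: [[0.912, 0.411, 0.0], [0.411, -0.912, -0.0], [0.0, 0.0, -1.0]]
ft_force: [0.6, -1.0, 1.1]
grip_width: 0.0852
gripper_force: 0.0
```

Request:
{"api": "jog_arm", "payload": {
  "hand": [0.0854, 0.0854, 0.0854, 0.0854, 0.0854],
  "travel": [
    [0.005, 0.045, 0],
    [0.005, 0.045, 0],
    [0, 0, 0],
    [0, 0, 0],
    [0, 0, 0]
  ],
  "yaw": [0, 0, 0, 0, 0]
}}

```text
time_s: 30.85
position: [0.4459, -0.0193, 0.2268]
tool_rot: [[0.912, 0.41, -0.0], [0.41, -0.912, -0.0], [-0.0, 0.0, -1.0]]
ft_force: [0.8, -0.7, -0.5]
grip_width: 0.0854
gripper_force: 0.0
```

Run:
```python
from m import *
for cam in('scene','top'):
    im=env.get_image(cam); cv2.imwrite(f"pics/{cam}10.png",im[:,:,::-1])
a=cv2.imread("pics/scene10.png")[180:300,60:180]
b=cv2.imread("pics/top10.png")[180:290,310:420]
cv2.imwrite("pics/a10.png",np.hstack([cv2.resize(a,(400,400)),cv2.resize(b,(400,400))]))
```

```text
(no output)
```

View pics/a10.png

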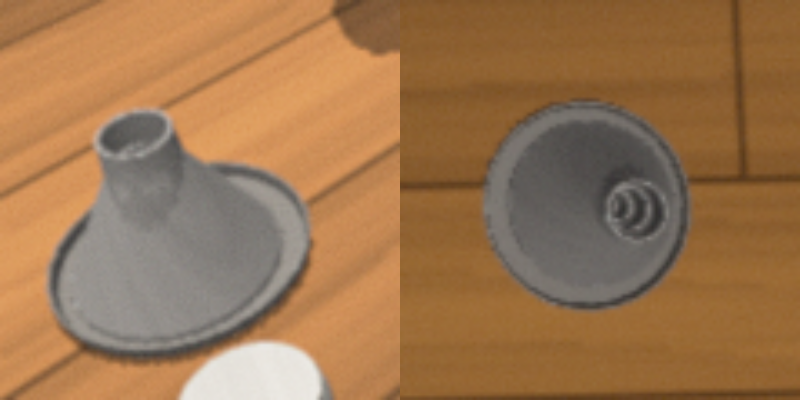

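All four spouts show as concentric rings at crop (636,210), and the largest funnel's mouth lies flat inside the pan rim. I hand the job in.

```bash
python3 -c "
from rig import env
print(env.close_job())"
```

```text
the job is handed in; nothing more can be done
None
```

All four funnels are nested mouth down on the drip pan, smallest to largest, upright and about centred in the last pictures; nothing else was touched, and the job was handed in at about 31 s (no verdict was returned).

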